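# Lay out the collage place

## Task

Set out the supplies for the next collage: stand the white-lidded glue jar in the middle of the cork coaster, the red pot on the table midway between the coaster and the mug, and the yellow pot directly behind the red pot (on the side away from the robot, square to the row of mug, red pot and coaster) with a gap of about 3 cm between the two pots. Stack the green tote squarely on the grey tote, turned end for end so that the orange ends are opposite and it stands up on the lugs instead of nesting. Leave the mug, the blue pot, the can and the grey tote where they are, and everything upright.

Things in the scene. Friction and masses are not known exactly. Their poses are not given: they have to be found in the camera images.
- glue_jar: clear glass jar with a white lid, 60 mm across the lid (58 mm body), 66 mm tall, about 0.2 kg, loose; origin at the centre of its underside, z up.
- red_pot: small round paint pot, red body and red lid with a white paper band, 52 mm across the lid (50 mm body), 58 mm tall, about 0.11 kg, standing loose; origin at the centre of its underside, z up. 
- yellow_pot: small round paint pot, yellow body and yellow lid with a white paper band, 52 mm across the lid (50 mm body), 58 mm tall, about 0.11 kg, standing loose; origin at the centre of its underside, z up. 
- blue_pot: small round paint pot, blue body and blue lid with a white paper band, 52 mm across the lid (50 mm body), 58 mm tall, about 0.11 kg, standing loose; origin at the centre of its underside, z up. Not needed: leave it.
- coaster: square cork coaster fixed to the table, 95 x 95 mm, 4 mm thick; origin at the centre of its underside at table height; its +x side faces away from the robot (yaw within 0.2 rad). The mug always stands about 220 mm from it along its own +y or -y axis (left or right, changing from start to start).
- mug: white mug, red inside, 80 mm outer diameter, 85 mm tall, handle on its +y side reaching 65 mm from the axis (turned away from the robot), loose; origin at the centre of its underside. Leave it.
- can: aluminium drinks can with a red band, 66 mm diameter, 115 mm tall, loose; origin at the centre of its underside. Leave it.
- tote_low: grey stack-nest tote, open top, 124 (its x) x 62 (its y) x 40 mm tall, 0.4 kg, loose; the +x end, with orange rim and 12 mm orange tab, points away from the robot within 0.25 rad. Rim opening 118 x 56 mm; four lugs 6 mm below the rim, at x = +40 and -22 mm, carry a turned tote (origin then 34 mm above this one, 5 mm play all round); an unturned one nests. Origin: centre of underside.
- tote_top: green tote of the same shape, 124 (its x) x 62 (its y) x 40 mm tall, 0.12 kg, loose; the top 14 mm is a straight-sided rim band, 62 mm wide, to hold it by; below, it tapers to a 108 x 46 mm base with flutes for the lugs. Orange rim and 12 mm tab at its +x end, at the start also pointing away from the robot within 0.25 rad. Origin: centre of underside, z up.
Things that resemble listed ones, but are neither listed nor needed, are in the scene too. There is more than one size of the mug; the one meant has the size given above.

How it is judged:
At the end, for the whole second after the job is handed in: At rest, upright: glue jar within 12 mm of the coaster's centre; red pot within 13 mm of midway between coaster and mug; yellow pot behind it, centres 66 to 95 mm apart, within 18 mm sideways of midway; green tote on the lugs, 31 to 37 mm above the grey one's base, within 9 mm and 0.14 rad (x of glue_jar in the frame of coaster between -0.012 and 0.012 m and y of glue_jar in the frame of coaster between -0.012 and 0.012 m and z of glue_jar in the frame of coaster between 0.001 and 0.008 m and x of red_pot in the frame of coaster between -0.014 and 0.014 m and ((y of mug in the frame of coaster above 0 m and y of red_pot in the frame of coaster between 0.097 and 0.123 m and y of yellow_pot in the frame of coaster between 0.092 and 0.128 m) or (y of mug in the frame of coaster below 0 m and y of red_pot in the frame of coaster between -0.123 and -0.097 m and y of yellow_pot in the frame of coaster between -0.128 and -0.092 m)) and x of yellow_pot in the frame of coaster between 0.055 and 0.12 m and horizontal distance between yellow_pot and red_pot between 0.066 and 0.095 m and horizontal distance between tote_top and tote_low below 0.009 m and angle between the x axis of tote_top and the x axis of tote_low, either way round below 0.14 rad and z of tote_top in the frame of tote_low between 0.031 and 0.037 m and height (world z) of each of red_pot, yellow_pot below 0.004 m and angle between each of glue_jar, red_pot, yellow_pot, tote_top, tote_low's own z axis and vertical below 0.06 rad and linear speed of each of glue_jar, red_pot, yellow_pot, tote_top, tote_low below 0.02 m/s); the robot touches nothing.
It fails at once if the mug is shifted by more than 20 mm or tipped (distance of mug from where it was at the start of the episode above 0.02 m or angle between mug's own z axis and vertical above 0.25 rad).
It fails at once if the drinks can is shifted by more than 20 mm or tipped (distance of can from where it was at the start of the episode above 0.02 m or angle between can's own z axis and vertical above 0.25 rad).
It fails at once if the blue pot is shifted by more than 20 mm or tipped (distance of blue_pot from where it was at the start of the episode above 0.02 m or angle between blue_pot's own z axis and vertical above 0.25 rad).
It fails at once if the grey tote is shifted by more than 20 mm or tipped (distance of tote_low from where it was at the start of the episode above 0.02 m or angle between tote_low's own z axis and vertical above 0.25 rad).
It also fails if it takes over 99 s, if anything falls off the work surface, if the arm or the gripper's body presses on something with over 40 N, if the wrist force passes 120 N, or if a joint passes its speed limit or range.

## Robot

A 6-joint arm with a two-finger parallel gripper is mounted at the origin on the work surface. World frame = base frame: x ahead of the robot, y to its left, z up, the work surface at z = 0. Lengths are in m, angles in rad, forces in N, time in s.
With the tool pointing down it reaches from about 0.275 to 1 m from the base axis. Payload 8.4 kg.
Tool frame: the origin (TCP) lies at the very end of the fingers, on their centre line; the grasp point (between the pads) lies 19 mm behind it; z points along the fingers, y is the line along which they close (so a half turn about z gives the same grasp; the last joint's range is limited). The gripper opens to 85 mm and grips with 20 to 120 N. Pads are 22 mm wide; open, the fingers measure 114 mm over their backs; the gripper's body (76 mm by 85 mm) begins 54 mm behind the grasp point. The pads swing forward as they close: fully open they stand 13 mm farther back than shut.
Start: joints at [1.181, 0.353, 1.633, -0, 1.155, -0.002], TCP at [0.236, 0.579, 0.231] pointing down, gripper open.
Joint ranges: [-2.63, 2.63], [-0.92, 2.1], [0.06, 2.66], [-1.3, 4.44], [0, 2.69], [-3.02, 3.02]. Speed limits (rad/s): [2.22, 2.22, 2.79, 3.14, 3.14, 3.14].

## Interface

Orientations are given as a unit quaternion [x, y, z, w].
In Python, from cell import * gives the robot as it stands. The module is installed in compiled form; this text tells all that it offers.
- The arm moves only by the tool step_arm, never from a script. Its argument "targets" is a list that holds one entry, the list of rows, each a list of 7 numbers: the closure, from 0 (fully open) to 1 (shut), then the shift along the tool's x, y, z in m, then the turn, a rotation vector about the tool's x, y, z in rad. In form: [[[jaw, x, y, z, wx, wy, wz], ...]]. A call has 1 to 12 rows; each row is the pose to reach, as a shift and turn from the pose commanded when the call began, along the tool's axes at that moment; what a row does not reach only later rows make up. A row lasts 1/12 s, in which the tool goes at most 41.7 mm and 7.16 degrees, less where a joint would pass 70% of its speed; a pose out of reach is approached as far as the arm can. A call with a gripper value outside its range is refused whole. The fingers move at their own pace and stop on an object; "force" is the grip in N (left out, the last holds). Time passes only in rows, so rows that repeat a pose let the fingers close. It gives the time, the measured TCP pose, the force, the opening and the grip force at its end, in the units of the state.
- state(): the state, without advancing time (a new reading comes with each control period).
- camera(name): name is "scene" or "top" or "wrist"; returns a dict with "color" (384x512x3 uint8, blue, green, red), "depth" (384x512 float32, m along the optical axis (not along the pixel's ray), 0 where there is no reading), "fov_y" (degrees; the focal length in pixels is half the picture's height over the tangent of half this angle, whatever the lens; pixels are square), "cx", "cy" (the principal point, pixels), "R" (3x3) and "t" (3): a world point X has camera coordinates R X + t. Camera axes: x right, y down, z forward; pixel columns grow to the right and rows downward; lengths in m; the calibration is good to about 2 mm. A picture is of the moment at which its call begins.
- finish_job(): hands the job in; it is judged then, once.
The state is a dict: "t": time; "joint_positions": joint angles; "qd": joint speeds; "effort": joint torques, N m; "tool_pos": TCP position; "orientation": TCP orientation; "contact_force": force on the tool from outside, world axes, zero at the start; "moment": the same for the moment, N m; "finger_gap": finger opening in m; "gripper_force": force on a finger pad.
Only numpy, scipy, OpenCV 4.12 (cv2) and the standard library are available. Lean on these libraries where they do the work, as an engineer would, in place of code of your own. Each camera call takes 0.05 s, during which the arm holds its last target. There are 200 camera calls.

## Working session

There is one attempt and no reset: what is moved stays moved. The work goes in short steps, Python scripts to look and compute and a tool call to move; the robot and the scene stay as the last step left them, time stands still between calls to the robot, and variables do not carry over. Pictures are saved under pics/ and viewed, at most 14 in all, crops included, and the job is handed in when it is done.

Besides the shell and the picture viewer there is one more tool, called after "Request:" as name(argument=value, ...) on one line, values as JSON. step_arm: Moves the arm, as the interface text tells. Its arguments: {"type":"object","properties":{"targets":{"type":"array","items":{"type":"array","items":{"type":"array","items":{"type":"number"}}}},"force":{"type":"number"}},"required":["targets"]}

```bash
mkdir -p pics; cat > h.py <<'E'
from cell import *
import numpy as np, cv2
from scipy.spatial.transform import Rotation as Ro
def save(name,fn):
    c=camera(name); cv2.imwrite('pics/'+fn+'.png',c['color']); np.save('pics/'+fn+'.npy',c,allow_pickle=True); return c
def load(fn): return np.load('pics/'+fn+'.npy',allow_pickle=True).item()
def f(c): return 192/np.tan(np.radians(c['fov_y'])/2)
def ray(c,u,v):
    d=c['R'].T@np.array([(u-c['cx'])/f(c),(v-c['cy'])/f(c),1]); return -c['R'].T@c['t'],d
def atz(c,u,v,z):
    o,d=ray(c,u,v); return o+d*(z-o[2])/d[2]
def dep(c,u,v):
    o,d=ray(c,u,v); return o+d*c['depth'][int(v),int(u)]
def cloud(c):
    v,u=np.mgrid[0:384,0:512]; z=c['depth']
    P=np.stack([(u-c['cx'])/f(c)*z,(v-c['cy'])/f(c)*z,z],-1)
    return (P-c['t'])@c['R']
E
python3 - <<'E'
from h import *
for n in ['scene','top','wrist']:
    c=save(n,n+'0'); print(n,c['fov_y'],-c['R'].T@c['t'],c['R'].tolist())
print(state())
E
```

```text
scene 46.72909418705522 [ 1.22201882 -0.63201109  0.95767377] [[0.6770471779089249, 0.7359305918862951, -0.0036445591568330378], [0.5191043819646949, -0.48106838166105986, -0.7064728252318421], [-0.5216682465998984, 0.47642352596392235, -0.7077307852548814]]
top 50.250846569334215 [0.4278542  0.01610075 0.9913493 ] [[0.007924454912297069, -0.9999682044238205, 0.000890592916585669], [-0.9925100292735363, -0.007973920157414112, -0.12190265948192755], [0.1219058850334411, 8.208972704242147e-05, -0.9925416608160536]]
wrist 62.69941958513367 [0.16233128 0.6065198  0.37337467] [[0.37851730137195533, 0.9255937696449578, -0.0009089315325827274], [0.8799741506289938, -0.35955653038824287, 0.3104264738709497], [0.2870019978795882, -0.11830162741740805, -0.9505969588440305]]
{'t': 0.15, 'joint_positions': array([ 1.18059021e+00,  3.53521542e-01,  1.63392901e+00, -1.91853469e-05,
        1.15517621e+00, -2.38424766e-03]), 'qd': array([-0.00024721, -0.0020248 , -0.00208995,  0.00065607,  0.00107242,
       -0.00137735]), 'effort': array([ 2.23028452e-03, -6.05634928e+01, -3.42338812e+01,  2.17415532e-04,
        6.24955574e-03, -2.81242779e-05]), 'tool_pos': array([0.23622608, 0.57827347, 0.23072852]), 'orientation': array([ 1.92694166e-01,  9.81258728e-01, -5.08837822e-04, -9.22395784e-05]), 'contact_force': array([-0.08925535,  0.11959416, -0.20443744]), 'moment': array([0.06376072, 0.00939475, 0.02474618]), 'gripper_force': 0.0, 'finger_gap': 0.08516607957268317}
```

View pics/top0.png

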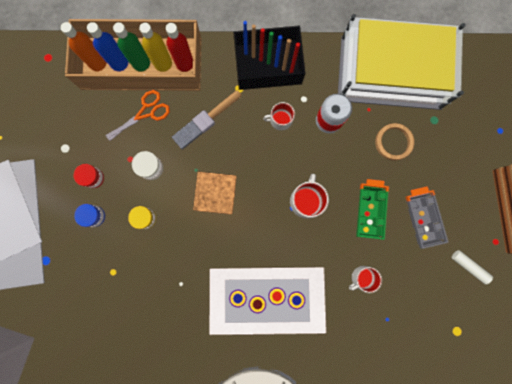

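View pics/scene0.png

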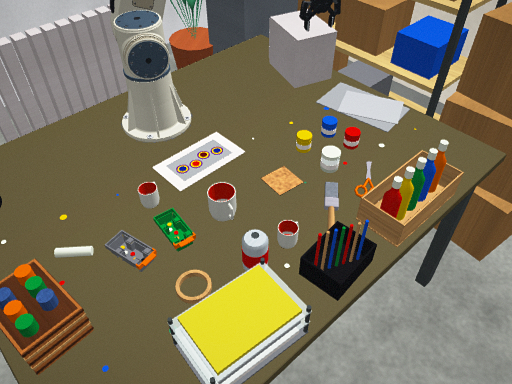

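The top view shows jar (146,165), red pot (85,176), blue pot (88,216), yellow pot (139,217), coaster (215,193), big mug (309,200), can (334,112), green tote (373,209) and grey tote (427,217). The scene view shows the same things, with small mugs at (148,194) and (288,233) that are not the one meant.

```bash
python3 - <<'E'
from h import *
T=load('top0');S=load('scene0')
P={'top':cloud(T),'scene':cloud(S)}
pix={'jar':((146,162),(331,152)),'red':((85,173),(352,132)),'blue':((88,213),(329,121)),'yellow':((139,215),(304,134)),'coaster':((215,193),(282,180)),'mug':((309,198),(222,195)),'can':((336,107),(255,240)),'green':((373,209),(174,229)),'grey':((427,217),(130,249))}
for n,(a,b) in pix.items():
    for c,q,k in((T,a,'top'),(S,b,'scene')):
        X=P[k]; p=dep(c,*q)
        # column neighbourhood in world around p
        R=.09 if n in('green','grey') else .045
        m=(np.hypot(X[...,0]-p[0],X[...,1]-p[1])<R)&(c['depth']>0)
        Y=X[m]; zt=np.percentile(Y[:,2],99)
        top=Y[(Y[:,2]>zt-.006)]
        if len(top)<4: print(n,k,p,zt);continue
        (cx,cy),(w,h),an=cv2.minAreaRect((top[:,:2]*1000).astype(np.float32))
        (ex,ey),r=cv2.minEnclosingCircle((top[:,:2]*1000).astype(np.float32))
        print(n,k,'p',p.round(3),'zt',zt.round(4),'circ',round(ex),round(ey),round(r),'rect',round(cx),round(cy),round(w),round(h),round(an,1),len(top))
# coaster colour
big=cv2.resize(T['color'][150:260,170:470],None,fx=2.6,fy=2.6,interpolation=cv2.INTER_CUBIC);cv2.imwrite('pics/crop1.png',big)
E
```

```text
jar top p [0.594 0.259 0.065] zt 0.0696 circ 591 263 30 rect 591 263 59 58 3.9 489
jar scene p [0.594 0.26  0.067] zt 0.0699 circ 593 263 30 rect 593 262 56 56 49.3 168
red top p [0.568 0.399 0.061] zt 0.0613 circ 566 402 26 rect 566 403 49 50 0.7 369
red scene p [0.569 0.396 0.06 ] zt 0.0607 circ 565 402 28 rect 567 404 48 53 28.7 122
blue top p [0.477 0.389 0.056] zt 0.061 circ 473 395 26 rect 473 394 50 51 26.3 392
blue scene p [0.476 0.389 0.058] zt 0.0616 circ 472 393 28 rect 473 393 48 53 39.1 100
yellow top p [0.473 0.272 0.058] zt 0.0615 circ 469 272 26 rect 469 271 50 50 59.2 377
yellow scene p [0.467 0.274 0.058] zt 0.0619 circ 471 270 27 rect 472 269 46 53 42.8 116
coaster top p [0.53  0.105 0.004] zt 0.0084 circ 530 105 45 rect 531 105 88 88 0.6 888
coaster scene p [0.536 0.106 0.005] zt 0.0088 circ 536 106 45 rect 535 107 88 86 76.9 331
mug top p [ 0.52  -0.122  0.009] zt 0.0873 circ 511 -114 40 rect 517 -120 78 61 43.6 130
mug scene p [ 0.485 -0.091  0.037] zt 0.0875 circ 504 -107 36 rect 492 -98 73 30 52.1 54
can top p [ 0.712 -0.169  0.114] zt 0.1181 circ 713 -171 31 rect 712 -172 58 57 51.6 501
can scene p [ 0.721 -0.177  0.116] zt 0.1184 circ 715 -173 29 rect 715 -173 55 53 11.7 312
green top p [ 0.495 -0.277  0.005] zt 0.0423 circ 486 -288 83 rect 490 -299 131 137 84.0 446
green scene p [ 0.468 -0.255  0.001] zt 0.0414 circ 490 -271 70 rect 490 -265 63 132 83.9 221
grey top p [ 0.476 -0.406  0.006] zt 0.0425 circ 475 -391 73 rect 476 -390 136 64 13.6 387
grey scene p [ 0.45  -0.385  0.007] zt 0.0416 circ 473 -390 70 rect 474 -390 137 64 13.5 262
```

View pics/crop1.png

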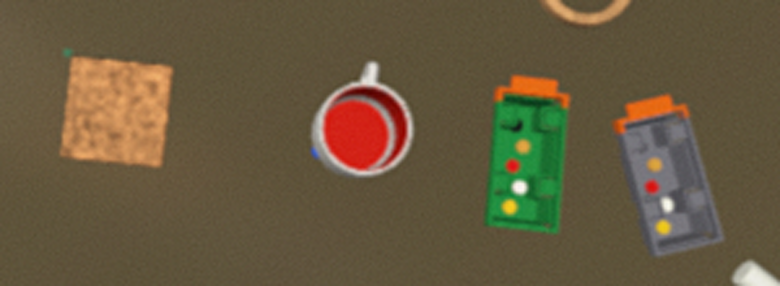

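```bash
cat >> h.py <<'E'
def go(x,y,z,yaw=None):
    """shift/turn (tool axes) to TCP x,y,z with the tool down and tool-y at angle yaw (deg)"""
    s=state(); q=Ro.from_quat(s['orientation']); M=q.as_matrix()
    a=np.radians(yaw) if yaw is not None else np.arctan2(M[1,1],M[0,1])
    G=np.array([[-np.sin(a),np.cos(a),0],[np.cos(a),np.sin(a),0],[0,0,-1]]).T
    d=M.T@(np.array([x,y,z])-s['tool_pos']); w=Ro.from_matrix(M.T@G).as_rotvec()
    print('shift',d.round(4),'turn',w.round(3),'rows>=',np.ceil(max(np.linalg.norm(d)/.0417,np.degrees(np.linalg.norm(w))/7.16)),'t',round(s['t'],2),'yaw',np.degrees(np.arctan2(M[1,1],M[0,1])).round(1),'tcp',s['tool_pos'].round(4),'gap',s['finger_gap'].round(4))
E
python3 - <<'E'
from h import *
T=load('top0');S=load('scene0')
for k,c in(('top',T),('scene',S)):
    X=cloud(c); hsv=cv2.cvtColor(c['color'],cv2.COLOR_BGR2HSV)
    # coaster
    q=(215,193) if k=='top' else (282,180)
    m=(hsv[...,0]>5)&(hsv[...,0]<20)&(hsv[...,1]>90)&(hsv[...,2]>120)
    _,L=cv2.connectedComponents(m.astype(np.uint8)); ys,xs=np.where(L==L[q[1],q[0]])
    g=np.array([atz(c,u,v,.004)[:2]*1000 for u,v in zip(xs,ys)],np.float32); print(k,'coaster',cv2.minAreaRect(g),g.mean(0))
    for n,ctr in(('green',(.49,-.267)),('grey',(.475,-.39))):
        d=X[...,:2]-ctr; m=(np.hypot(d[...,0],d[...,1])<.075)&(X[...,2]>.034)&(X[...,2]<.05)
        if n=='green': m&=(np.abs(d[...,1])<.055)
        else: m&=(d[...,1]<.06)
        g=(X[m][:,:2]*1000).astype(np.float32); print(k,n,cv2.minAreaRect(g),X[m][:,2].max())
    m=(np.hypot(X[...,0]-.51,X[...,1]+.114)<.06)&(X[...,2]>.075); g=X[m]
    from scipy.optimize import least_squares
    r=least_squares(lambda p:np.hypot(g[:,0]-p[0],g[:,1]-p[1])-.038,[.51,-.114],loss='soft_l1',f_scale=.002); print(k,'mug',r.x)
print('red');go(.566,.402,.12,90); go(.566,.402,.12,30)
E
```

```text
top coaster ((532.0941772460938, 106.9299087524414), (97.72178649902344, 97.77142333984375), 84.45782470703125) [531.3182   106.641495]
top green ((494.0161437988281, -265.45745849609375), (63.20881652832031, 136.63182067871094), 84.1248779296875) 0.0455026552080864
top grey ((476.3993225097656, -389.8903503417969), (136.19142150878906, 64.3895263671875), 13.617775917053223) 0.04543455975515766
top mug [ 0.51063071 -0.1126879 ]
scene coaster ((531.9669189453125, 107.92243957519531), (96.77507781982422, 97.62810516357422), 84.29366302490234) [532.958  107.1729]
scene green ((492.47296142578125, -265.0633544921875), (63.15447998046875, 141.37081909179688), 83.8301773071289) 0.04436371594523553
scene grey ((475.7164611816406, -389.818603515625), (141.19862365722656, 64.49028015136719), 13.560002326965332) 0.04380133478711969
scene mug [ 0.51207226 -0.11400526]
redTraceback (most recent call last):
  File "<stdin>", line 18, in <module>
  File "h.py", line 24, in go
    print('shift',d.round(4),'turn',w.round(3),'rows>=',np.ceil(max(np.linalg.norm(d)/.0417,np.degrees(np.linalg.norm(w))/7.16)),'t',round(s['t'],2),'yaw',np.degrees(np.arctan2(M[1,1],M[0,1])).round(1),'tcp',s['tool_pos'].round(4),'gap',s['finger_gap'].round(4))
                                                                                                                                                                                                                                             ^^^^^^^^^^^^^^^^^^^^^
AttributeError: 'float' object has no attribute 'round'
```

```bash
sed -i "s/s\['finger_gap'\].round(4)/round(float(s['finger_gap']),4)/" h.py; python3 -c "
from h import *
go(.566,.402,.12,35)"
```

```text
shift [-0.3719 -0.0384  0.1108] turn [-0.001  0.     0.572] rows>= 10.0 t 0.15 yaw 67.8 tcp [0.2362 0.5783 0.2307] gap 0.0852
```

Request:
step_arm(targets=[[[0,-0.372,-0.038,0.11,0,0,0.572],[0,-0.372,-0.038,0.11,0,0,0.572],[0,-0.372,-0.038,0.11,0,0,0.572],[0,-0.372,-0.038,0.11,0,0,0.572],[0,-0.372,-0.038,0.11,0,0,0.572],[0,-0.372,-0.038,0.11,0,0,0.572],[0,-0.372,-0.038,0.11,0,0,0.572],[0,-0.372,-0.038,0.11,0,0,0.572],[0,-0.372,-0.038,0.11,0,0,0.572],[0,-0.372,-0.038,0.11,0,0,0.572],[0,-0.372,-0.038,0.11,0,0,0.572],[0,-0.372,-0.038,0.11,0,0,0.572]]])

```text
t: 1.15
tool_pos: [0.5663, 0.4021, 0.1206]
orientation: [0.463, 0.887, -0.001, -0.0]
contact_force: [-0.5, -0.6, -0.1]
finger_gap: 0.0854
gripper_force: 0.0
```

```bash
python3 -c "
from h import *
go(.566,.402,.016,35)
c=save('wrist','w1'); print(-c['R'].T@c['t'])
for n,p in dict(red=(.566,.402,.06),).items():
  q=c['R']@np.array(p)+c['t']; print(n,q[:2]/q[2]*f(c)+[c['cx'],c['cy']])"
```

```text
shift [ 1.000e-04 -1.000e-04  1.046e-01] turn [-0.001 -0.    -0.002] rows>= 3.0 t 1.15 yaw 34.9 tcp [0.5663 0.4021 0.1206] gap 0.0854
[0.52076556 0.46554497 0.26330309]
red [254.16775177 205.81735364]
```

View pics/w1.png

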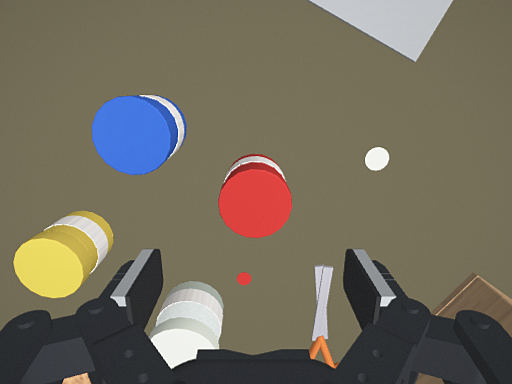

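The wrist view shows the red lid centred at (255,203), against a predicted (254,206), so the calibration agrees within 2 mm. I'll go down and grip.

Request:
step_arm(targets=[[[0,0,0,0.04,0,0,0],[0,0,0,0.07,0,0,0],[0,0,0,0.09,0,0,0],[0,0,0,0.102,0,0,0],[0,0,0,0.102,0,0,0],[1,0,0,0.102,0,0,0],[1,0,0,0.102,0,0,0],[1,0,0,0.102,0,0,0],[1,0,0,0.102,0,0,0],[1,0,0,0.102,0,0,0],[1,0,0,0.102,0,0,0],[1,0,0,0.102,0,0,0]]], force=40)

```text
t: 2.2
tool_pos: [0.5673, 0.4038, 0.0215]
orientation: [0.462, 0.887, 0.001, 0.001]
contact_force: [-2.6, 1.3, 7.7]
finger_gap: 0.0509
gripper_force: 40.8
```

Request:
step_arm(targets=[[[1,0,0,0,0,0,0],[1,0,0,0,0,0,0],[1,0,0,-0.03,0,0,0],[1,0,0,-0.06,0,0,0],[1,0,0,-0.09,0,0,0],[1,0,0,-0.1,0,0,0],[1,0,0,-0.1,0,0,0]]])

```text
t: 2.78
tool_pos: [0.5683, 0.4041, 0.1235]
orientation: [0.462, 0.887, 0.003, 0.002]
contact_force: [0.4, 0.4, -0.6]
finger_gap: 0.0511
gripper_force: 42.1
```

```bash
python3 -c "
from h import *
go(.521,-.003,.12,-5.6)"
```

```text
shift [-0.3063 -0.2723  0.0016] turn [ 0.006 -0.002  0.709] rows>= 10.0 t 2.78 yaw 35.0 tcp [0.5683 0.4041 0.1235] gap 0.0511
```

Request:
step_arm(targets=[[[1,-0.02,-0.018,0,0,0,0.05],[1,-0.306,-0.272,0,0,0,0.709],[1,-0.306,-0.272,0,0,0,0.709],[1,-0.306,-0.272,0,0,0,0.709],[1,-0.306,-0.272,0,0,0,0.709],[1,-0.306,-0.272,0,0,0,0.709],[1,-0.306,-0.272,0,0,0,0.709],[1,-0.306,-0.272,0,0,0,0.709],[1,-0.306,-0.272,0,0,0,0.709],[1,-0.306,-0.272,0,0,0,0.709],[1,-0.306,-0.272,0,0,0,0.709],[1,-0.306,-0.272,0,0,0,0.709]]])

```text
t: 3.78
tool_pos: [0.5178, -0.0065, 0.1182]
orientation: [0.742, 0.67, -0.001, -0.001]
contact_force: [-0.4, 1.3, -0.5]
finger_gap: 0.0511
gripper_force: 42.1
```

```bash
python3 -c "
from h import *
go(.521,-.003,.0225,-5.6)
s=state();print(s['contact_force'])"
```

```text
shift [0.0039 0.0031 0.0956] turn [-0.002  0.    -0.004] rows>= 3.0 t 3.78 yaw -5.8 tcp [ 0.5178 -0.0065  0.1182] gap 0.0511
[-0.43382386  1.32073929 -0.53293458]
```

Request:
step_arm(targets=[[[1,0.004,0.003,0.03,0,0,0],[1,0.004,0.003,0.06,0,0,0],[1,0.004,0.003,0.08,0,0,0],[1,0.004,0.003,0.09,0,0,0],[1,0.004,0.003,0.094,0,0,0],[1,0.004,0.003,0.095,0,0,0],[1,0.004,0.003,0.095,0,0,0],[1,0.004,0.003,0.095,0,0,0]]])

```text
t: 4.45
tool_pos: [0.5234, 0.0, 0.0253]
orientation: [0.741, 0.672, 0.001, 0.001]
contact_force: [0.0, 0.5, -0.4]
finger_gap: 0.0508
gripper_force: 42.1
```

```bash
python3 -c "
from h import *
go(.521,-.003,.0225,-5.6)
s=state();print(s['contact_force'])"
```

```text
shift [-0.0032 -0.0021  0.0028] turn [ 0.002 -0.     0.   ] rows>= 1.0 t 4.45 yaw -5.6 tcp [0.5234 0.     0.0253] gap 0.0508
[ 0.03646952  0.47183241 -0.37087993]
```

Request:
step_arm(targets=[[[1,-0.002,-0.001,0.002,0,0,0],[1,-0.002,-0.001,0.004,0,0,0],[1,-0.002,-0.001,0.004,0,0,0],[0,-0.002,-0.001,0.004,0,0,0],[0,-0.002,-0.001,0.002,0,0,0],[0,-0.002,-0.001,0,0,0,0],[0,-0.002,-0.001,0,0,0,0],[0,-0.002,-0.001,-0.02,0,0,0],[0,-0.002,-0.001,-0.06,0,0,0],[0,-0.002,-0.001,-0.1,0,0,0],[0,-0.002,-0.001,-0.1,0,0,0]]])

```text
t: 5.37
tool_pos: [0.5254, -0.0022, 0.1308]
orientation: [0.741, 0.672, 0.004, 0.003]
contact_force: [1.8, -0.2, -0.1]
finger_gap: 0.0853
gripper_force: 0.0
```

```bash
python3 -c "
from h import *
go(.470,.271,.12,30);go(.470,.271,.12,55);go(.470,.271,.12,75)
T=camera('top');X=cloud(T)
m=(np.hypot(X[...,0]-.521,X[...,1]+.003)<.05)&(abs(X[...,2]-.059)<.006);print(m.sum(),cv2.minEnclosingCircle((X[m][:,:2]*1000).astype(np.float32)))
"
```

```text
shift [ 0.2664 -0.082   0.0103] turn [ 0.01   0.002 -0.622] rows>= 7.0 t 5.37 yaw -5.6 tcp [ 0.5254 -0.0022  0.1308] gap 0.0853
shift [ 0.2664 -0.082   0.0103] turn [ 0.009  0.004 -1.058] rows>= 9.0 t 5.37 yaw -5.6 tcp [ 0.5254 -0.0022  0.1308] gap 0.0853
shift [ 0.2664 -0.082   0.0103] turn [ 0.009  0.006 -1.407] rows>= 12.0 t 5.37 yaw -5.6 tcp [ 0.5254 -0.0022  0.1308] gap 0.0853
3 ((509.24151611328125, 18.75128936767578), 2.6126480102539062)
```

Request:
step_arm(targets=[[[0,0.266,-0.082,0.01,0.01,0,-1.407],[0,0.266,-0.082,0.01,0.01,0,-1.407],[0,0.266,-0.082,0.01,0.01,0,-1.407],[0,0.266,-0.082,0.01,0.01,0,-1.407],[0,0.266,-0.082,0.01,0.01,0,-1.407],[0,0.266,-0.082,0.01,0.01,0,-1.407],[0,0.266,-0.082,0.01,0.01,0,-1.407],[0,0.266,-0.082,0.01,0.01,0,-1.407],[0,0.266,-0.082,0.01,0.01,0,-1.407],[0,0.266,-0.082,0.01,0.01,0,-1.407],[0,0.266,-0.082,0.01,0.01,0,-1.407],[0,0.266,-0.082,0.01,0.01,0,-1.407]]])

```text
t: 6.42
tool_pos: [0.4649, 0.2704, 0.1131]
orientation: [0.127, 0.992, -0.004, -0.004]
contact_force: [-0.1, 0.6, -0.3]
finger_gap: 0.0853
gripper_force: 0.0
```

Request:
step_arm(targets=[[[0,0,0,0,0,0,0],[0,0,0,0,0,0,0]]])

```text
t: 6.58
tool_pos: [0.4652, 0.2703, 0.1135]
orientation: [0.131, 0.991, -0.003, -0.004]
contact_force: [0.3, -0.2, -0.4]
finger_gap: 0.0852
gripper_force: 0.0
```

```bash
python3 -c "
from h import *
go(.470,.271,.018,75)
T=camera('top');X=cloud(T)
for p in ((.521,-.003,.059),(.591,.263,.067)):
  m=(np.hypot(X[...,0]-p[0],X[...,1]-p[1])<.05)&(abs(X[...,2]-p[2])<.006);print(m.sum(),cv2.minEnclosingCircle((X[m][:,:2]*1000).astype(np.float32)))
"
```

```text
shift [-0.0051  0.0027  0.0954] turn [-0.008 -0.007 -0.002] rows>= 3.0 t 6.58 yaw 74.9 tcp [0.4652 0.2703 0.1135] gap 0.0852
392 ((521.458740234375, -2.7083280086517334), 25.679712295532227)
533 ((590.8052368164062, 262.9320068359375), 29.908830642700195)
```

Request:
step_arm(targets=[[[0,-0.005,0.003,0.04,-0.008,-0.007,0],[0,-0.005,0.003,0.07,-0.008,-0.007,0],[0,-0.005,0.003,0.088,-0.008,-0.007,0],[0,-0.005,0.003,0.094,-0.008,-0.007,0],[0,-0.005,0.003,0.094,-0.008,-0.007,0],[1,-0.005,0.003,0.094,-0.008,-0.007,0],[1,-0.005,0.003,0.094,-0.008,-0.007,0],[1,-0.005,0.003,0.094,-0.008,-0.007,0],[1,-0.005,0.003,0.094,-0.008,-0.007,0],[1,-0.005,0.003,0.094,-0.008,-0.007,0],[1,-0.005,0.003,0.094,-0.008,-0.007,0],[1,-0.005,0.003,0.094,-0.008,-0.007,0]]])

```text
t: 7.63
tool_pos: [0.4716, 0.2723, 0.0218]
orientation: [0.131, 0.991, 0.001, 0.002]
contact_force: [-0.0, -0.4, 4.9]
finger_gap: 0.0508
gripper_force: 40.5
```

Request:
step_arm(targets=[[[1,0,0,0,0,0,0],[1,0,0,0,0,0,0],[1,0,0,-0.03,0,0,0],[1,0,0,-0.06,0,0,0],[1,0,0,-0.09,0,0,0],[1,0,0,-0.115,0,0,0],[1,0,0,-0.12,0,0,0],[1,0,0,-0.12,0,0,0]]])

```text
t: 8.3
tool_pos: [0.4718, 0.2724, 0.1428]
orientation: [0.131, 0.991, 0.002, 0.003]
contact_force: [-0.3, 1.1, -1.0]
finger_gap: 0.051
gripper_force: 42.4
```

```bash
python3 -c "
from h import *
go(.603,-.011,.14,84.4)"
```

```text
shift [-0.2001 -0.2398  0.0027] turn [ 0.004  0.005 -0.164] rows>= 8.0 t 8.3 yaw 75.0 tcp [0.4718 0.2724 0.1428] gap 0.051
```

Request:
step_arm(targets=[[[1,-0.016,-0.02,0,0,0,0],[1,-0.2,-0.24,0,0,0,-0.164],[1,-0.2,-0.24,0,0,0,-0.164],[1,-0.2,-0.24,0,0,0,-0.164],[1,-0.2,-0.24,0,0,0,-0.164],[1,-0.2,-0.24,0,0,0,-0.164],[1,-0.2,-0.24,0,0,0,-0.164],[1,-0.2,-0.24,0,0,0,-0.164],[1,-0.2,-0.24,0,0,0,-0.164],[1,-0.2,-0.24,0,0,0,-0.164],[1,-0.2,-0.24,0,0,0,-0.164],[1,-0.2,-0.24,0,0,0,-0.164]]])

```text
t: 9.3
tool_pos: [0.6004, -0.011, 0.1392]
orientation: [0.049, 0.999, 0.0, -0.0]
contact_force: [-0.5, 0.9, -1.5]
finger_gap: 0.0506
gripper_force: 42.4
```

```bash
python3 -c "
from h import *
go(.603,-.011,.024,84.4)"
```

```text
shift [-0.0027  0.0002  0.1152] turn [ 0.001 -0.001  0.001] rows>= 3.0 t 9.3 yaw 84.4 tcp [ 0.6004 -0.011   0.1392] gap 0.0506
```

Request:
step_arm(targets=[[[1,-0.002,0,0.04,0,0,0],[1,-0.002,0,0.08,0,0,0],[1,-0.002,0,0.1,0,0,0],[1,-0.002,0,0.11,0,0,0],[1,-0.002,0,0.114,0,0,0],[1,-0.002,0,0.114,0,0,0],[1,-0.002,0,0.114,0,0,0]]])

```text
t: 9.88
tool_pos: [0.6046, -0.0116, 0.0275]
orientation: [0.048, 0.999, 0.0, 0.002]
contact_force: [0.0, 0.2, -1.7]
finger_gap: 0.0507
gripper_force: 42.5
```

```bash
python3 -c "
from h import *
go(.603,-.011,.022,84.4)
s=state();print(s['contact_force'])"
```

```text
shift [0.0017 0.0004 0.0055] turn [0.001 0.003 0.001] rows>= 1.0 t 9.88 yaw 84.4 tcp [ 0.6046 -0.0116  0.0275] gap 0.0507
[ 1.06207704e-03  1.97206715e-01 -1.70654281e+00]
```

Request:
step_arm(targets=[[[1,0.001,0,0.003,0,0,0],[1,0.001,0,0.006,0,0,0],[1,0.001,0,0.006,0,0,0],[0,0.001,0,0.006,0,0,0],[0,0.001,0,0.004,0,0,0],[0,0.001,0,0.002,0,0,0],[0,0.001,0,0,0,0,0],[0,0.001,0,-0.02,0,0,0],[0,0.001,0,-0.06,0,0,0],[0,0.001,0,-0.1,0,0,0],[0,0.001,0,-0.1,0,0,0],[0,0.001,0,-0.1,0,0,0]]])

```text
t: 10.88
tool_pos: [0.6045, -0.0122, 0.1292]
orientation: [0.049, 0.999, 0.0, 0.003]
contact_force: [-0.7, -0.9, -0.5]
finger_gap: 0.0855
gripper_force: 0.0
```

```bash
python3 -c "
from h import *
go(.592,.263,.13,30)"
```

```text
shift [ 0.0393  0.2726 -0.0008] turn [0.004 0.006 0.949] rows>= 8.0 t 10.88 yaw 84.4 tcp [ 0.6045 -0.0122  0.1292] gap 0.0855
```

Request:
step_arm(targets=[[[0,0.039,0.273,0,0,0,0.949],[0,0.039,0.273,0,0,0,0.949],[0,0.039,0.273,0,0,0,0.949],[0,0.039,0.273,0,0,0,0.949],[0,0.039,0.273,0,0,0,0.949],[0,0.039,0.273,0,0,0,0.949],[0,0.039,0.273,0,0,0,0.949],[0,0.039,0.273,0,0,0,0.949],[0,0.039,0.273,0,0,0,0.949],[0,0.039,0.273,0,0,0,0.949],[0,0.039,0.273,0,0,0,0.949]]])

```text
t: 11.8
tool_pos: [0.5899, 0.2623, 0.1255]
orientation: [0.499, 0.867, -0.0, -0.0]
contact_force: [-0.0, -0.4, 0.0]
finger_gap: 0.0852
gripper_force: 0.0
```

```bash
python3 -c "
from h import *
go(.592,.263,.022,30)
T=camera('top');X=cloud(T)
for p in ((.521,-.003,.059),(.603,-.011,.059)):
  m=(np.hypot(X[...,0]-p[0],X[...,1]-p[1])<.04)&(abs(X[...,2]-p[2])<.006);print(m.sum(),cv2.minEnclosingCircle((X[m][:,:2]*1000).astype(np.float32)))
"
```

```text
shift [-0.0004  0.0022  0.1035] turn [-0.     0.     0.003] rows>= 3.0 t 11.8 yaw 30.2 tcp [0.5899 0.2623 0.1255] gap 0.0852
393 ((521.4027709960938, -2.596891403198242), 25.877378463745117)
386 ((601.03466796875, -12.85676383972168), 25.887746810913086)
```

Both pots are in place. Next is the jar.

Request:
step_arm(targets=[[[0,0,0.001,0.04,0,0,0],[0,0,0.001,0.075,0,0,0],[0,0,0.001,0.095,0,0,0],[0,0,0.001,0.102,0,0,0],[0,0,0.001,0.102,0,0,0],[1,0,0.001,0.102,0,0,0],[1,0,0.001,0.102,0,0,0],[1,0,0.001,0.102,0,0,0],[1,0,0.001,0.102,0,0,0],[1,0,0.001,0.102,0,0,0],[1,0,0.001,0.102,0,0,0],[1,0,0.001,0.102,0,0,0]]], force=50)

```text
t: 12.85
tool_pos: [0.5929, 0.2644, 0.0266]
orientation: [0.5, 0.866, 0.002, 0.002]
contact_force: [0.3, -1.9, 7.0]
finger_gap: 0.0591
gripper_force: 53.5
```

Request:
step_arm(targets=[[[1,0,0,0,0,0,0],[1,0,0,0,0,0,0],[1,0,0,-0.03,0,0,0],[1,0,0,-0.06,0,0,0],[1,0,0,-0.09,0,0,0],[1,0,0,-0.1,0,0,0],[1,0,0,-0.1,0,0,0],[1,0,0,-0.1,0,0,0]]])

```text
t: 13.52
tool_pos: [0.5912, 0.264, 0.1245]
orientation: [0.5, 0.866, 0.001, 0.001]
contact_force: [-0.7, -0.3, -2.9]
finger_gap: 0.0587
gripper_force: 54.7
```

```bash
python3 -c "
from h import *
go(.532,.107,.13,-5.6)"
```

```text
shift [-0.1063 -0.1298 -0.0058] turn [ 0.002 -0.001  0.622] rows>= 5.0 t 13.52 yaw 30.0 tcp [0.5912 0.264  0.1245] gap 0.0587
```

Request:
step_arm(targets=[[[1,-0.01,-0.013,0,0,0,0.05],[1,-0.106,-0.13,-0.006,0,0,0.622],[1,-0.106,-0.13,-0.006,0,0,0.622],[1,-0.106,-0.13,-0.006,0,0,0.622],[1,-0.106,-0.13,-0.006,0,0,0.622],[1,-0.106,-0.13,-0.006,0,0,0.622],[1,-0.106,-0.13,-0.006,0,0,0.622],[1,-0.106,-0.13,-0.006,0,0,0.622],[1,-0.106,-0.13,-0.006,0,0,0.622],[1,-0.106,-0.13,0.02,0,0,0.622],[1,-0.106,-0.13,0.05,0,0,0.622],[1,-0.106,-0.13,0.05,0,0,0.622]]])

```text
t: 14.52
tool_pos: [0.5287, 0.1074, 0.0696]
orientation: [0.74, 0.673, -0.002, -0.002]
contact_force: [-2.4, -0.4, -2.2]
finger_gap: 0.0583
gripper_force: 54.9
```

```bash
python3 -c "
from h import *
go(.532,.107,.0306,-5.6)"
```

```text
shift [-0.      0.0036  0.039 ] turn [-0.006  0.001  0.003] rows>= 1.0 t 14.52 yaw -5.4 tcp [0.5287 0.1074 0.0696] gap 0.0583
```

Request:
step_arm(targets=[[[1,0,0.001,0.02,0,0,0],[1,0,0.001,0.032,0,0,0],[1,0,0.001,0.034,0,0,0],[1,0,0.001,0.034,0,0,0],[1,0,0.001,0.034,0,0,0]]])

```text
t: 14.93
tool_pos: [0.5332, 0.1074, 0.0409]
orientation: [0.741, 0.672, 0.001, 0.0]
contact_force: [0.0, 0.4, -1.9]
finger_gap: 0.0586
gripper_force: 55.0
```

```bash
python3 -c "
from h import *
go(.532,.107,.0306,-5.6)
s=state();print(s['contact_force'])"
```

```text
shift [-0.0005 -0.0012  0.0103] turn [ 0.002 -0.001  0.   ] rows>= 1.0 t 14.93 yaw -5.6 tcp [0.5332 0.1074 0.0409] gap 0.0586
[ 0.01882027  0.44201183 -1.89994699]
```

Request:
step_arm(targets=[[[1,0,-0.001,0.004,0,0,0],[1,0,-0.001,0.008,0,0,0],[1,0,-0.001,0.01,0,0,0],[1,0,-0.001,0.011,0,0,0],[1,0,-0.001,0.011,0,0,0],[0,0,-0.001,0.011,0,0,0],[0,0,-0.001,0.009,0,0,0],[0,0,-0.001,0.006,0,0,0],[0,0,-0.001,0,0,0,0],[0,0,-0.001,-0.03,0,0,0],[0,0,-0.001,-0.07,0,0,0],[0,0,-0.001,-0.11,0,0,0]]])

```text
t: 15.93
tool_pos: [0.5308, 0.1069, 0.1512]
orientation: [0.741, 0.672, -0.0, -0.0]
contact_force: [1.7, 0.8, 0.1]
finger_gap: 0.0854
gripper_force: 0.0
```

```bash
python3 -c "
from h import *
go(.487,-.2645,.2,84)
go(.487,-.2645,.2,40)
print(state()['joint_positions'])"
```

```text
shift [-0.3739 -0.0073 -0.0488] turn [-1.000e-03 -1.000e-03 -1.564e+00] rows>= 13.0 t 15.93 yaw -5.6 tcp [0.5308 0.1069 0.1512] gap 0.0854
shift [-0.3739 -0.0073 -0.0488] turn [-0.001 -0.001 -0.796] rows>= 10.0 t 15.93 yaw -5.6 tcp [0.5308 0.1069 0.1512] gap 0.0854
[1.95742978e-01 3.18414053e-01 1.88549149e+00 5.04447362e-04
 9.38597660e-01 2.93467035e-01]
```

Request:
step_arm(targets=[[[0,-0.374,-0.007,-0.049,0,0,-1.564],[0,-0.374,-0.007,-0.049,0,0,-1.564],[0,-0.374,-0.007,-0.049,0,0,-1.564],[0,-0.374,-0.007,-0.049,0,0,-1.564],[0,-0.374,-0.007,-0.049,0,0,-1.564],[0,-0.374,-0.007,-0.049,0,0,-1.564],[0,-0.374,-0.007,-0.049,0,0,-1.564],[0,-0.374,-0.007,-0.049,0,0,-1.564],[0,-0.374,-0.007,-0.049,0,0,-1.564],[0,-0.374,-0.007,-0.049,0,0,-1.564],[0,-0.374,-0.007,-0.049,0,0,-1.564],[0,-0.374,-0.007,-0.049,0,0,-1.564]]])

```text
t: 16.93
tool_pos: [0.4877, -0.2669, 0.1997]
orientation: [0.138, 0.99, 0.0, 0.001]
contact_force: [0.3, 0.3, -1.7]
finger_gap: 0.0859
gripper_force: 0.0
```

```bash
python3 -c "
from h import *
go(.487,-.2645,.2,84)
c=save('wrist','w2')
T=camera('top');X=cloud(T)
for p in ((.532,.107,.07),):
  m=(np.hypot(X[...,0]-p[0],X[...,1]-p[1])<.045)&(abs(X[...,2]-p[2])<.006);print(m.sum(),cv2.minEnclosingCircle((X[m][:,:2]*1000).astype(np.float32)))
X=cloud(c)
for n,ctr in(('green',(.49,-.267)),('grey',(.475,-.39))):
    d=X[...,:2]-ctr; m=(np.hypot(d[...,0],d[...,1])<.08)&(X[...,2]>.034)&(X[...,2]<.05)
    m&=(abs(d[...,1])<.055) if n=='green' else (d[...,1]<.065)
    g=(X[m][:,:2]*1000).astype(np.float32); print(n,len(g),cv2.minAreaRect(g),np.median(X[m][:,2]))
"
```

```text
shift [ 0.0014  0.0021 -0.0003] turn [ 0.     0.002 -0.173] rows>= 2.0 t 16.93 yaw 74.1 tcp [ 0.4877 -0.2669  0.1997] gap 0.0859
544 ((531.6849365234375, 106.92169189453125), 29.973217010498047)
green 2252 ((493.3884582519531, -266.3381652832031), (62.628299713134766, 136.49557495117188), 83.87730407714844) 0.039660656176735226
grey 2578 ((475.8357849121094, -390.7998046875), (136.2581024169922, 63.61052322387695), 13.564568519592285) 0.039346257194356526
```

View pics/w2.png

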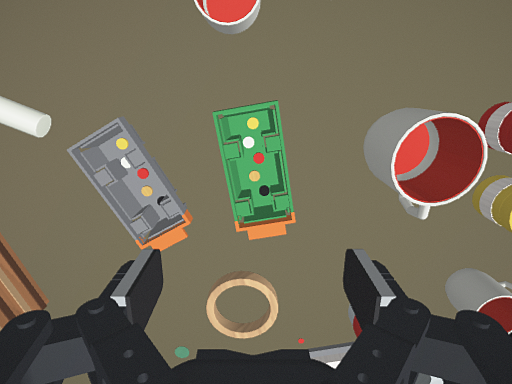

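Request:
step_arm(targets=[[[0,0.001,0.001,0.04,0,0,-0.171],[0,0.001,0.001,0.08,0,0,-0.171],[0,0.001,0.001,0.12,0,0,-0.171],[0,0.001,0.001,0.15,0,0,-0.171],[0,0.001,0.001,0.15,0,0,-0.171],[0,0.001,0.001,0.15,0,0,-0.171]]])

```text
t: 17.53
tool_pos: [0.4868, -0.2622, 0.0482]
orientation: [0.056, 0.998, 0.001, -0.001]
contact_force: [0.3, -0.2, 0.3]
finger_gap: 0.0855
gripper_force: 0.0
```

```bash
python3 -c "
from h import *
go(.4874,-.2657,.012,83.9)"
```

```text
shift [-0.0011 -0.0035  0.0362] turn [ 0.002 -0.002 -0.005] rows>= 1.0 t 17.53 yaw 83.6 tcp [ 0.4868 -0.2622  0.0482] gap 0.0855
```

Request:
step_arm(targets=[[[0,-0.001,-0.003,0.02,0,0,-0.005],[0,-0.001,-0.003,0.036,0,0,-0.005],[0,-0.001,-0.003,0.036,0,0,-0.005],[0,-0.001,-0.003,0.036,0,0,-0.005],[1,-0.001,-0.003,0.036,0,0,-0.005],[1,-0.001,-0.003,0.036,0,0,-0.005],[1,-0.001,-0.003,0.036,0,0,-0.005],[1,-0.001,-0.003,0.036,0,0,-0.005],[1,-0.001,-0.003,0.036,0,0,-0.005],[1,-0.001,-0.003,0.036,0,0,-0.005],[1,-0.001,-0.003,0.036,0,0,-0.005],[1,-0.001,-0.003,0.036,0,0,-0.005]]], force=40)

```text
t: 18.53
tool_pos: [0.4894, -0.2666, 0.0149]
orientation: [0.052, 0.999, -0.0, 0.002]
contact_force: [-1.5, 2.1, 8.8]
finger_gap: 0.061
gripper_force: 41.8
```

```bash
python3 -c "
from h import *
go(.4874,-.2657,.14,83.9)"
```

```text
shift [ 0.0016  0.0007 -0.1251] turn [-0.     0.004  0.002] rows>= 4.0 t 18.53 yaw 84.0 tcp [ 0.4894 -0.2666  0.0149] gap 0.061
```

Request:
step_arm(targets=[[[1,0,0,0,0,0,0],[1,0,0,-0.02,0,0,0],[1,0,0,-0.05,0,0,0],[1,0,0,-0.085,0,0,0],[1,0,0,-0.12,0,0,0],[1,0,0,-0.13,0,0,0],[1,0,0,-0.13,0,0,0]]])

```text
t: 19.12
tool_pos: [0.4902, -0.2674, 0.1469]
orientation: [0.052, 0.999, -0.001, 0.004]
contact_force: [0.5, -0.7, -1.7]
finger_gap: 0.0613
gripper_force: 46.0
```

Request:
step_arm(targets=[[[1,0,0,0,0,0,0.06],[1,0,0,0,0,0,0.16],[1,0,0,0,0,0,0.28],[1,0,0,0,0,0,0.4],[1,0,0,0,0,0,0.52],[1,0,0,0,0,0,0.64],[1,0,0,0,0,0,0.76],[1,0,0,0,0,0,0.88],[1,0,0,0,0,0,1.0],[1,0,0,0,0,0,1.12],[1,0,0,0,0,0,1.24],[1,0,0,0,0,0,1.36]]])

```text
t: 20.12
tool_pos: [0.4871, -0.2657, 0.1412]
orientation: [0.671, 0.742, 0.0, -0.001]
contact_force: [0.3, 0.7, -1.0]
finger_gap: 0.061
gripper_force: 45.9
```

```bash
python3 -c "
from h import *
go(.470,-.392,.145,-76.4);print(state()['joint_positions'])"
```

```text
shift [-0.124  -0.0297 -0.004 ] turn [-2.000e-03 -1.000e-03  1.434e+00] rows>= 12.0 t 20.12 yaw 5.8 tcp [ 0.4871 -0.2657  0.1412] gap 0.061
[-5.02720060e-01  3.50977854e-01  1.86389207e+00  1.48316330e-03
  9.28514252e-01 -6.04166504e-01]
```

Request:
step_arm(targets=[[[1,-0.01,-0.002,0,0,0,0.12],[1,-0.02,-0.005,0,0,0,0.24],[1,-0.04,-0.01,0,0,0,0.36],[1,-0.06,-0.014,0,0,0,0.48],[1,-0.07,-0.017,0,0,0,0.6],[1,-0.08,-0.02,0,0,0,0.72],[1,-0.09,-0.022,0,0,0,0.84],[1,-0.1,-0.024,0,0,0,0.96],[1,-0.11,-0.026,0,0,0,1.08],[1,-0.118,-0.028,0,0,0,1.2],[1,-0.124,-0.03,0,0,0,1.32],[1,-0.124,-0.03,0,0,0,1.434]]])

```text
t: 21.12
tool_pos: [0.4705, -0.3932, 0.1409]
orientation: [0.993, 0.118, -0.0, -0.001]
contact_force: [-1.0, 0.0, -1.4]
finger_gap: 0.0611
gripper_force: 45.9
```

Request:
step_arm(targets=[[[1,0,0,0,0,0,0],[1,0,0,0.02,0,0,0],[1,0,0,0.03,0,0,0],[1,0,0,0.03,0,0,0],[1,0,0,0.03,0,0,0]]])

```text
t: 21.53
tool_pos: [0.4708, -0.3919, 0.1116]
orientation: [0.992, 0.122, -0.0, -0.001]
contact_force: [0.8, -0.4, -1.3]
finger_gap: 0.0609
gripper_force: 45.9
```

```bash
python3 - <<'E'
from h import *
go(.470,-.392,.0505,-76.4)
c=save('top','t3'); w=save('wrist','w3'); s=save('scene','s3')
zt=state()['tool_pos'][2]-.012+.04-.003
for k,c in(('top',c),('wrist',w),('scene',s)):
    X=cloud(c); hsv=cv2.cvtColor(c['color'],cv2.COLOR_BGR2HSV)
    gr=(hsv[...,0]>50)&(hsv[...,0]<75)&(hsv[...,1]>100); og=(hsv[...,0]>5)&(hsv[...,0]<18)&(hsv[...,1]>180)
    d=np.hypot(X[...,0]-.47,X[...,1]+.392)
    m=(gr|og)&(d<.09)&(abs(X[...,2]-zt)<.01); g=(X[m][:,:2]*1000).astype(np.float32)
    if len(g)>5: print(k,len(g),cv2.minAreaRect(g),np.median(X[m][:,2]),zt)
cv2.imwrite('pics/m3.png',np.hstack([w['color'][:,:400],cv2.resize(s['color'][180:320,60:220],(400,350))[:350].__array__() if 0 else cv2.resize(s['color'][184:312,60:193],(400,384))]))
E
```

```text
shift [-0.0008  0.0001  0.0611] turn [-0.003  0.     0.008] rows>= 2.0 t 21.53 yaw -75.9 tcp [ 0.4708 -0.3919  0.1116] gap 0.0609
top 679 ((467.12701416015625, -393.38836669921875), (135.93553161621094, 63.92429733276367), 13.9900484085083) 0.13442821291700363 0.13832335526231668
wrist 11745 ((479.98187255859375, -392.0960998535156), (110.64391326904297, 62.470706939697266), 14.05180835723877) 0.1328746535480607 0.13832335526231668
scene 334 ((475.8154296875, -392.05975341796875), (123.95436096191406, 64.12383270263672), 13.374570846557617) 0.1331483116543722 0.13832335526231668
```

View pics/m3.png

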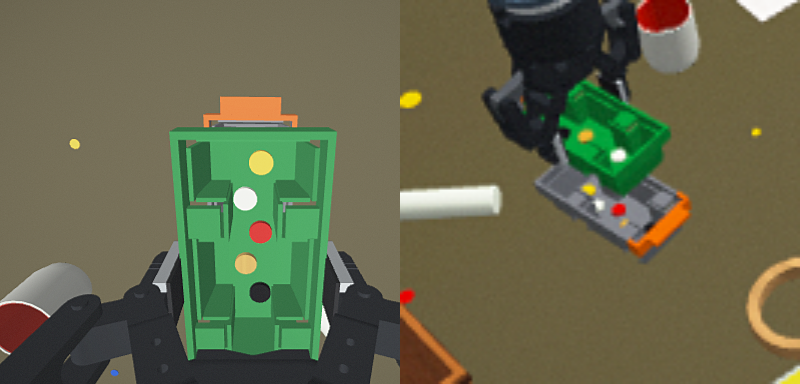

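The left half (wrist) shows the green tote held squarely with its orange end now hidden towards the robot. The grey tote's orange end shows at (250,107), so the tote is turned correctly. It is about 3 mm too far along x, so I'll lower it with that correction and check before inserting.

Request:
step_arm(targets=[[[1,-0.003,0,0.01,0,0,0.008],[1,-0.003,0,0.02,0,0,0.008],[1,-0.003,0,0.028,0,0,0.008],[1,-0.003,0,0.034,0,0,0.008],[1,-0.003,0,0.034,0,0,0.008],[1,-0.003,0,0.034,0,0,0.008]]])

```text
t: 22.18
tool_pos: [0.4684, -0.3932, 0.0781]
orientation: [0.993, 0.118, 0.0, -0.001]
contact_force: [-0.0, -0.1, -1.2]
finger_gap: 0.0613
gripper_force: 45.9
```

```bash
python3 - <<'E'
from h import *
go(.468,-.3918,.049,-76.4)
print(state()['contact_force'])
E
```

```text
shift [-0.0001 -0.0014  0.0291] turn [-0.001 -0.001 -0.002] rows>= 1.0 t 22.18 yaw -76.5 tcp [ 0.4684 -0.3932  0.0781] gap 0.0613
[-0.04850979 -0.10952532 -1.19462137]
```

Request:
step_arm(targets=[[[1,0,-0.001,0.006,0,0,0],[1,0,-0.001,0.012,0,0,0],[1,0,-0.001,0.018,0,0,0],[1,0,-0.001,0.022,0,0,0],[1,0,-0.001,0.025,0,0,0],[1,0,-0.001,0.025,0,0,0]]])

```text
t: 22.68
tool_pos: [0.4681, -0.3921, 0.0529]
orientation: [0.993, 0.117, 0.0, -0.001]
contact_force: [-0.5, 0.6, -1.8]
finger_gap: 0.0614
gripper_force: 45.9
```

```bash
python3 - <<'E'
from h import *
go(.468,-.3918,.049,-76.4)
print(state()['contact_force'])
E
```

```text
shift [-0.     -0.0003  0.0039] turn [-0.001 -0.001 -0.002] rows>= 1.0 t 22.68 yaw -76.5 tcp [ 0.4681 -0.3921  0.0529] gap 0.0614
[-0.4836228   0.63616293 -1.84214045]
```

No contact force yet, so I'll lower the last few mm.

Request:
step_arm(targets=[[[1,0,0,0.002,0,0,0],[1,0,0,0.003,0,0,0],[1,0,0,0.004,0,0,0],[1,0,0,0.004,0,0,0],[1,0,0,0.004,0,0,0]]])

```text
t: 23.1
tool_pos: [0.4685, -0.3924, 0.0499]
orientation: [0.993, 0.118, 0.001, -0.0]
contact_force: [0.5, -0.3, -2.5]
finger_gap: 0.0609
gripper_force: 45.9
```

```bash
python3 - <<'E'
from h import *
go(.468,-.3918,.049,-76.4)
print(state()['contact_force'])
E
```

```text
shift [-0.0004 -0.0007  0.0009] turn [-0.    -0.001 -0.002] rows>= 1.0 t 23.1 yaw -76.5 tcp [ 0.4685 -0.3924  0.0499] gap 0.0609
[ 0.48480712 -0.26454704 -2.45626013]
```

Request:
step_arm(targets=[[[1,0,0,0.001,0,0,0],[1,0,0,0.002,0,0,0],[1,0,0,0.002,0,0,0],[1,0,0,0.002,0,0,0]]])

```text
t: 23.43
tool_pos: [0.4689, -0.3926, 0.049]
orientation: [0.993, 0.117, 0.001, -0.0]
contact_force: [-1.7, 2.7, 10.6]
finger_gap: 0.0614
gripper_force: 47.2
```

Request:
step_arm(targets=[[[0,0,0,0,0,0,0],[0,0,0,0,0,0,0],[0,0,0,-0.002,0,0,0],[0,0,0,-0.004,0,0,0],[0,0,0,-0.01,0,0,0],[0,0,0,-0.03,0,0,0],[0,0,0,-0.06,0,0,0],[0,0,0,-0.1,0,0,0],[0,0,0,-0.14,0,0,0],[0,0,0,-0.17,0,0,0],[0,0,0,-0.17,0,0,0]]])

```text
t: 24.35
tool_pos: [0.471, -0.3949, 0.2255]
orientation: [0.993, 0.117, 0.004, 0.004]
contact_force: [1.1, -0.6, 0.7]
finger_gap: 0.085
gripper_force: 0.0
```

```bash
python3 - <<'E'
from h import *
go(.35,-.2,.25,-76.4)
w=save('wrist','w4'); s=save('scene','s4');c=save('top','t4')
for k,c in(('top',c),('wrist',w),('scene',s)):
    X=cloud(c); d=np.hypot(X[...,0]-.47,X[...,1]+.392)
    for a,b in((.066,.085),(.034,.045)):
        m=(d<.085)&(X[...,2]>a)&(X[...,2]<b); g=(X[m][:,:2]*1000).astype(np.float32)
        if len(g)>5: print(k,len(g),cv2.minAreaRect(g),np.median(X[m][:,2]))
cv2.imwrite('pics/m4.png',np.hstack([w['color'][:,50:450],cv2.resize(s['color'][184:312,60:193],(400,384))]))
E
```

```text
shift [-0.072  -0.2176 -0.0269] turn [ 0.009 -0.008 -0.002] rows>= 6.0 t 24.35 yaw -76.5 tcp [ 0.471  -0.3949  0.2255] gap 0.085
top 682 ((465.4598693847656, -394.4991455078125), (136.1633758544922, 64.17192077636719), 13.651726722717285) 0.07192956018581319
top 819 ((476.1534423828125, -389.2131042480469), (136.30416870117188, 63.24848937988281), 13.759275436401367) 0.03867579637708287
wrist 2802 ((465.3280334472656, -395.07196044921875), (135.24530029296875, 62.67289733886719), 13.392818450927734) 0.07316253895731496
wrist 3868 ((476.3419189453125, -390.7634582519531), (135.10159301757812, 61.869476318359375), 13.425446510314941) 0.03766827419645403
scene 482 ((465.61614990234375, -394.7304382324219), (141.05072021484375, 64.51246643066406), 13.290159225463867) 0.07102364239244591
scene 509 ((476.77935791015625, -390.1756591796875), (139.46669006347656, 63.004615783691406), 13.388312339782715) 0.03840881223012667
```

View pics/m4.png

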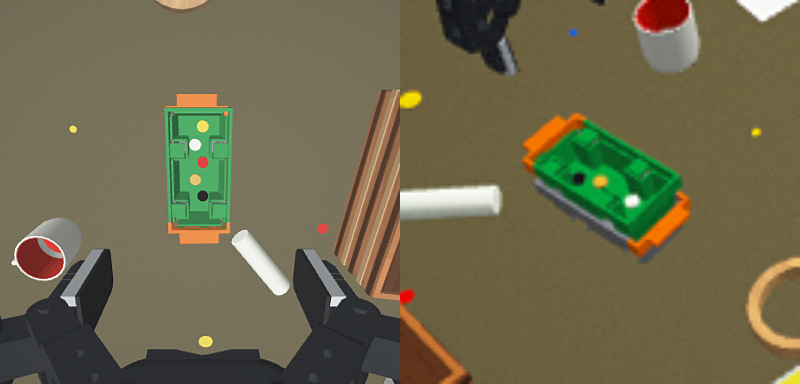

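The stack is square, orange ends at opposite sides (197,100) and (198,236), with a rim height difference of 34 mm and an offset of about 2 mm. I'll make one last check of the rest.

```bash
python3 - <<'E'
from h import *
T=load('t4');X=cloud(T);cv2.imwrite('pics/t4b.png',T['color'])
for n,p in dict(red=(.521,-.003,.059),yel=(.601,-.012,.059),jar=(.532,.107,.07),blue=(.473,.394,.059),can=(.713,-.171,.116)).items():
    m=(np.hypot(X[...,0]-p[0],X[...,1]-p[1])<.045)&(abs(X[...,2]-p[2])<.006);(x,y),r=cv2.minEnclosingCircle((X[m][:,:2]*1000).astype(np.float32));print(n,m.sum(),round(x,1),round(y,1),round(r,1),np.median(X[m][:,2]).round(4))
m=(np.hypot(X[...,0]-.51,X[...,1]+.114)<.06)&(X[...,2]>.075); print('mug',X[m].mean(0))
print(abs(state()['qd']).max(),state()['contact_force'])
E
```

```text
red 392 521.8 -2.6 25.6 0.0582
yel 387 600.9 -12.8 26.0 0.0581
jar 540 531.7 107.2 29.9 0.07
blue 408 472.7 394.6 26.2 0.0578
can 568 713.3 -171.0 32.0 0.1151
mug [ 0.51193825 -0.11427099  0.08380279]
0.02941487093208458 [-0.50966665  0.01826598  0.14913369]
```

View pics/t4.png

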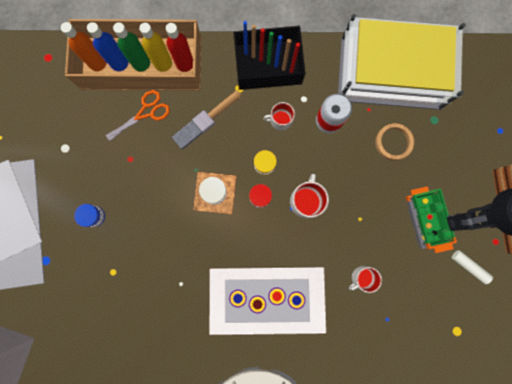

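Request:
step_arm(targets=[[[0,0,0,0,0,0,0],[0,0,0,0,0,0,0],[0,0,0,0,0,0,0],[0,0,0,0,0,0,0]]])

```text
t: 24.83
tool_pos: [0.4679, -0.3922, 0.2167]
orientation: [0.993, 0.117, 0.0, -0.001]
contact_force: [0.1, 0.8, 0.5]
finger_gap: 0.0854
gripper_force: 0.0
```

The top view shows the jar on the coaster (212,190), the red pot (260,195), the yellow pot behind it (264,161) and the stacked totes (432,218). The mug, blue pot and can have not moved.

```bash
python3 -c "
from cell import *
print(finish_job())"
```

```text
the job is handed in; nothing more can be done
None
```

I handed the job in after about 25 s. By my last camera check, the glue jar is centred on the coaster, the red and yellow pots are in place, the green tote is turned and standing on the grey tote's lugs, and the mug, blue pot, can and grey tote are where they were; `finish_job()` returned no verdict.

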